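# Open the condensate neutraliser and pull the spent cartridge

### The arm

A 6-joint arm with a two-finger parallel gripper is mounted at the origin on a cart in front of the work surface, level with it; the furniture and walls round the work are solid. World frame = base frame: x ahead of the robot, y to its left, z up, the work surface at z = 0. Lengths are in mm, angles in rad, forces in N, time in s.
With the tool pointing down it reaches from about 400 to 925 mm from the base axis. Payload 12.5 kg.
Tool frame: the origin (TCP) lies midway between the tips of the shut fingers; the grasp point (between the pads) lies 19 mm behind it; y points along the fingers, x is the direction in which the jaws open and shut, and the axes are right-handed (so a half turn about y gives the same grasp; the last joint's range is limited). The gripper opens to 95 mm and grips with 3 to 60 N. Pads are 20 mm wide; open, the fingers measure 119 mm over their backs; the gripper's body (75 mm by 180 mm) begins 59 mm behind the grasp point.
Start: joints at [1.156, 0.491, 1.559, -0, 1.092, -0.106], TCP at [189.93, 595.46, 214.661] pointing down, gripper open.
Joint ranges: [-3.1, 3.1], [-0.84, 2.19], [0.05, 2.79], [-1.13, 4.28], [0.06, 2.93], [-2.69, 2.69]. Speed limits (rad/s): [2.22, 2.22, 2.79, 3.14, 3.14, 3.14].

### API

Orientations are given as [roll, pitch, yaw] about the fixed x, y, z axes, in that order (R = Rz(yaw) Ry(pitch) Rx(roll)).
In Python, from cell import env, vision, job gives the robot as it stands.
- The arm moves only by the shell command python3 -m crank 'ROWS' [OPENING]. ROWS is JSON, a list of rows, each a list of 6 numbers: the shift along the tool's x, y, z in mm, then the turn, a rotation vector about the tool's x, y, z in degrees. In form: [[x, y, z, rx, ry, rz], ...]. A call has 1 to 5 rows; each row is the pose to reach, as a shift and turn from the pose measured when the call began, along the tool's axes at that moment; what a row does not reach only later rows make up. A row lasts 1/10 s, in which the tool goes at most 50 mm and 8.59 degrees, less where a joint would pass 70% of its speed; a pose out of reach is approached as far as the arm can. A call with a gripper value outside its range is refused whole. OPENING is the opening, from 0 (shut) to 1 (fully open), set as the call begins (- or left out, the last holds). The fingers move at their own pace and stop on an object; the grip force is fixed at half the most. Time passes only in rows, so rows that repeat a pose let the fingers close. It gives the time, the measured TCP pose, the force and the opening at its end, in the units of the state.
- env.state(): the state, without advancing time (a new reading comes with each control period).
- vision.read_camera(name): name is "side" or "top" or "wrist"; returns (picture, depth): 480x640x3 uint8, blue, green, red; 480x640 float32, mm along the optical axis (not along the pixel's ray), 0 where there is no reading.
- vision.calibration(name): a dict with "vertical_fov" (degrees; the focal length in pixels is half the picture's height over the tangent of half this angle, whatever the lens; pixels are square), "cx", "cy" (the principal point, pixels), "pose" (4x4, takes a point from camera to world coordinates). Camera axes: x right, y down, z forward; pixel columns grow to the right and rows downward; lengths in mm; the calibration is good to about 2 mm. The wrist camera is an equidistant fisheye: a pixel r from the principal point sees the ray r / f radians off the axis. A picture is of the moment at which its call begins: read the wrist's pose just before it. calibration takes no time and is no camera call; for the wrist camera it gives the pose at the moment of the call.
- job.job_done(): hands the job in, once; it reports no verdict.
The state is a dict: "t": time; "joints": joint angles; "qvel": joint speeds; "tau": joint torques, N m; "eef_pos": TCP position; "tcp_rot": TCP orientation; "ft_force": force on the tool from outside, world axes, zero at the start; "moment": the same for the moment, N m; "opening": opening from 0.0 (shut) to 1.0 (fully open).
Only numpy, scipy, OpenCV 4.12 (cv2) and the standard library are available. Lean on these libraries where they do the work, as an engineer would, in place of code of your own. Each camera call takes 0.05 s, during which the arm holds its last target.

### The job

Squeeze the two snap tabs of the neutraliser's clip-on cover together, lift the cover off and lay it flat on the clear bench top, tabs up. One of the two look-alike cartridges inside is spent: its stone has dissolved, so it is much the lighter in the hand. Put the spent one in the grey tray, leave the full one down in its well, and do not disturb the other things on the bench.

Things in the scene. Friction and masses are not known exactly. Their poses are not given: they have to be found in the camera images.
- housing_rim (a point): Rim centre of the dark grey neutraliser housing, an open box fixed to the bench: 150 (its x) x 64 mm (y), rim 88 mm above the bench, walls 4 mm. At mid-length a bead 4.5 mm proud on both long sides. z up.
- housing: The same housing; origin under its centre, on the bench. Feet and hose spigots reach 34 mm out at both ends. Two wells of 69 x 56 mm centred 36.5 mm either side of the middle along x, floor 6 mm above the bench, a low partition (63 mm high) between them.
- cover_tabs (a point): On the loose lighter grey cover, midway between its two snap-tab pads: 113 mm above the bench with the cover on, 55 mm when it lies on the bench, tabs up. x along its length (159 mm), y the squeeze line, z up. Each pad is 36 mm long (x), from 12 mm below to 17 mm above this point; outer faces 66 mm apart at the top, 55 mm at the foot; fully squeezed about 51 mm apart. Fingertips stay above the foot.
- cover: The same cover, 0.17 kg; origin at rim level, 25 mm below point cover_tabs. Flange top 21 mm below that point, the tabs' shoulders (82 mm wide) 14 mm below; between the pads a dome 36 mm wide, top 7 mm above the point. Skirt 159 x 73 mm, 30 mm deep, 2 mm play; the cover rests on its edge. Hooks hold it until both tabs are squeezed; then it lifts straight up, clear of the cartridges after 60 mm.
- tab_a (a joint): Angle of the snap tab on the cover's +y side: 0 at rest (hooked), 0.26 rad fully squeezed; its hook is free from about 0.14 rad. A spring resists, 2 to 3 N at the pad to begin with, about 11 N fully squeezed; it springs back when let go.
- tab_b (a joint): The same for the tab on the cover's -y side.
- cartridge_1_grip (a point): Middle of the upright grip on top of one of the two look-alike off-white cartridges standing in the wells: a block 30 mm long (its x, along the housing), 14 mm thick (y), 12 mm up and 14 mm down from this point; pinch it across its thickness. This point is 10 mm above the housing's rim.
- cartridge_1: The same cartridge: slotted box 62 (x) x 49 (y) x 78 mm, 104 mm high with its grip; origin under its centre, 92 mm below the grip point. Stands loose, 3 mm play. Spent ones weigh 0.09 to 0.16 kg, full ones 0.4 to 0.56 kg; neither name nor place tells which is which.
- cartridge_2_grip (a point): The same point of the other cartridge.
- cartridge_2: The other cartridge, same shape and size.
- tray_in (a point): Centre of the inner floor, 4 mm above the bench, of the grey open tray on the right of the vice: outside 170 (x) x 120 (y) x 46 mm, inside 152 x 102 mm. z up.
- tray: The same tray, loose, 0.6 kg; origin under its centre.
- screwdriver: Screwdriver, 189 mm, a bystander at the front edge, in front of the tray.
- tape_roll: Roll of thread tape lying flat, 60 mm, a bystander between housing and vice.
- hammer: Ball pein hammer, 304 mm, a bystander lying in front of the drawer cabinet. The bench behind the vice (x 0.62 to 0.73, y -0.21 to -0.04) is clear.

How it is judged:
By the outcome, as a careful person would: the job done as asked, in the order asked, and still so for the second after the job is handed in, with the robot touching nothing.
It also fails if it takes over 72 s, if anything falls off the work surface, if the arm or the gripper's body presses on something with over 40 N, if the wrist force passes 120 N, or if a joint passes its speed limit or range.

## Working session

There is one attempt and no reset: what is moved stays moved. The work goes in short steps, Python scripts to look and compute and a shell command to move; the robot and the scene stay as the last step left them, time stands still between calls to the robot, and variables do not carry over. Pictures are saved under pics/ and viewed, and the job is handed in when it is done.

```bash
ls; mkdir -p pics
python3 - <<'E'
from cell import env, vision, job
import cv2,numpy as np
print(env.state())
for n in ["side","top","wrist"]:
    c=vision.calibration(n); print(n,c)
    p,d=vision.read_camera(n); cv2.imwrite(f"pics/{n}0.png",p); np.save(f"pics/{n}0.npy",d)
E
```

```text
pics
{'t': 0.0, 'joints': array([ 1.15639031e+00,  4.91542532e-01,  1.55947861e+00, -1.99287427e-05,
        1.09170322e+00, -1.05600684e-01]), 'qvel': array([ 0.00094657,  0.0009401 ,  0.00105724,  0.00051333, -0.00220454,
       -0.00030881]), 'tau': array([ 9.04128992e-04, -6.12650156e+01, -2.58186346e+01,  6.92886324e-02,
        4.82448132e-02, -1.12094701e-04]), 'eef_pos': array([189.82844213, 595.20161585, 214.06229007]), 'tcp_rot': array([-1.57069462e+00,  1.12727019e-03,  1.26200024e+00]), 'ft_force': array([-0.87829589,  0.23099026,  0.0397495 ]), 'moment': array([-0.00431898, -0.00995424, -0.00673113]), 'opening': 0.9994322406350669}
side {'vertical_fov': 57.53592674702986, 'cx': 317.7236222908892, 'cy': 240.54796820369026, 'pose': array([[ 3.00101091e-01, -6.84187195e-01,  6.64700848e-01,
        -6.86342211e+01],
       [-9.53894916e-01, -2.18809251e-01,  2.05443424e-01,
        -3.01024992e+02],
       [ 4.88093475e-03, -6.95708555e-01, -7.18307582e-01,
         7.91416033e+02],
       [ 0.00000000e+00,  0.00000000e+00,  0.00000000e+00,
         1.00000000e+00]])}
top {
[... 178 characters left out ...]

       [-9.99736464e-01,  6.77466444e-03, -2.19341546e-02,
        -1.06296888e+02],
       [ 2.14097328e-02, -6.96381446e-02, -9.97342545e-01,
         1.33753136e+03],
       [ 0.00000000e+00,  0.00000000e+00,  0.00000000e+00,
         1.00000000e+00]])}
wrist {'vertical_fov': 65.70646984690485, 'cx': 316.30062274097105, 'cy': 240.5024329615611, 'pose': array([[ 3.03432723e-01,  9.23913083e-01,  2.33051921e-01,
         1.23738193e+02],
       [ 9.52852316e-01, -2.93954187e-01, -7.52555648e-02,
         6.15953598e+02],
       [-1.02301283e-03,  2.44899064e-01, -9.69548040e-01,
         3.84870721e+02],
       [ 0.00000000e+00,  0.00000000e+00,  0.00000000e+00,
         1.00000000e+00]])}
```

View pics/top0.png

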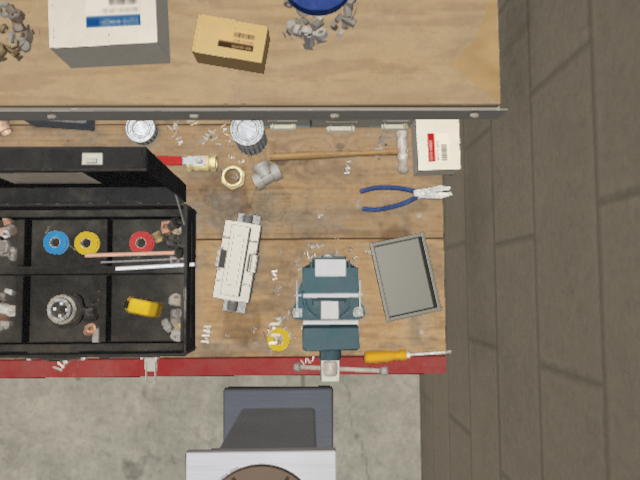

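View pics/side0.png

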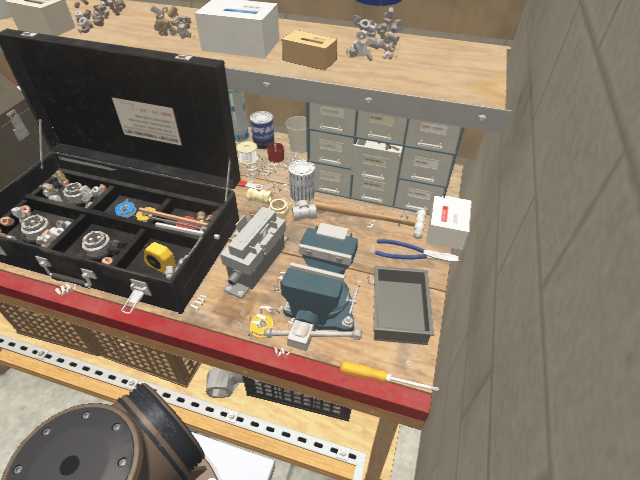

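View pics/wrist0.png

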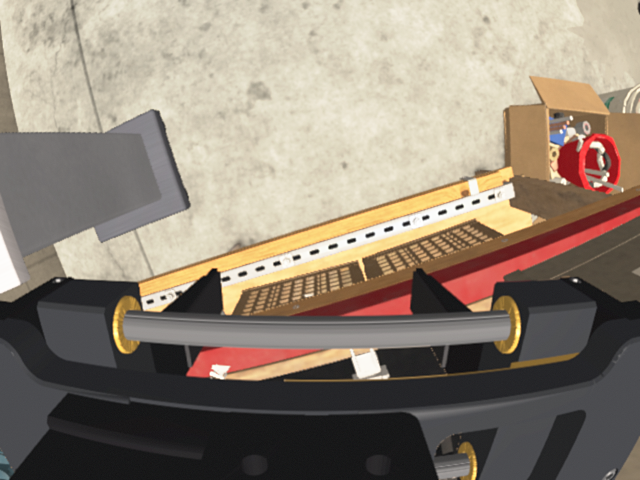

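```bash
cat > h.py <<'E'
import numpy as np, cv2
from cell import env, vision, job
from scipy.spatial.transform import Rotation as R
def cloud(n,d,c=None):
    c=c or vision.calibration(n); f=240/np.tan(np.radians(c["vertical_fov"]/2))
    v,u=np.mgrid[0:480,0:640].astype(float); x=(u-c["cx"])/f; y=(v-c["cy"])/f
    if n=="wrist":
        r=np.hypot(x,y)+1e-9; s=np.tan(np.minimum(r,1.5))/r; x,y=x*s,y*s
    P=np.stack([x*d,y*d,d],-1); T=c["pose"]; W=P@T[:3,:3].T+T[:3,3]; W[d<=0]=np.nan
    return W
def project(n,p,c=None):
    c=c or vision.calibration(n); f=240/np.tan(np.radians(c["vertical_fov"]/2)); T=c["pose"]
    q=(np.asarray(p,float)-T[:3,3])@T[:3,:3]; x,y=q[...,0]/q[...,2],q[...,1]/q[...,2]
    if n=="wrist":
        r=np.hypot(x,y)+1e-9; s=np.arctan(r)/r; x,y=x*s,y*s
    return np.stack([c["cx"]+f*x,c["cy"]+f*y],-1)
def tcp():
    s=env.state(); return s["eef_pos"],R.from_euler("xyz",s["tcp_rot"]),s
def delta(pos,rot):
    p,r,s=tcp(); return r.inv().apply(np.asarray(pos)-p), (r.inv()*rot).as_rotvec(degrees=True)
def down(yaw): # tool x (jaw) direction at world yaw deg, tool y down
    a=np.radians(yaw); x=np.array([np.cos(a),np.sin(a),0]); y=np.array([0,0,-1.]); return R.from_matrix(np.stack([x,y,np.cross(x,y)],1))
E
python3 - <<'E'
from h import *
for n in ["top","side"]:
    W=cloud(n,np.load(f"pics/{n}0.npy")); np.save(f"pics/{n}W.npy",W)
W=np.load("pics/topW.npy")
print(R.from_euler("xyz",env.state()["tcp_rot"]).as_matrix().round(3))
p=cv2.imread("pics/top0.png"); 
for n,(a,b,c,d) in {"top":(180,190,460,360),"side":(200,180,460,380)}.items():
    p=cv2.imread(f"pics/{n}0.png")[b:d,a:c]; cv2.imwrite(f"pics/{n}crop.png",cv2.resize(p,None,fx=2.8,fy=2.8,interpolation=cv2.INTER_CUBIC))
h=W[...,2]
m=(h>80)&(h<135); 
sub=np.zeros_like(m); sub[200:320,205:270]=1; m&=sub
for lo,hi in [(83,90),(88,97),(97,104),(104,110),(110,122),(122,134)]:
    q=m&(h>=lo)&(h<hi); 
    if q.sum()<10: print(lo,hi,q.sum()); continue
    pts=W[q][:,:2].astype(np.float32); print(lo,hi,q.sum(),cv2.minAreaRect(pts))
# tray
sub=np.zeros_like(m); sub[225:330,360:450]=1; q=sub&(h>30)&(h<60); print("tray",q.sum(),cv2.minAreaRect(W[q][:,:2].astype(np.float32)))
# extent of clear region
for c in [(620,-210),(620,-40),(730,-210),(730,-40)]: print(c,project("top",[*c,0]).round())
print(np.nanmedian(h[205:235,300:360]))
E
```

```text
[[ 0.304 -0.    -0.953]
 [ 0.953 -0.001  0.304]
 [-0.001 -1.     0.   ]]
83 90 270 ((551.1810302734375, 36.97419357299805), (77.73628234863281, 159.04954528808594), 81.07970428466797)
88 97 1136 ((551.287841796875, 39.22504425048828), (82.4267349243164, 158.8392791748047), 80.49920654296875)
97 104 187 ((549.78662109375, 39.046932220458984), (81.4903335571289, 153.08383178710938), 82.22144317626953)
104 110 81 ((553.7452392578125, 39.53002166748047), (77.34136199951172, 131.44131469726562), 78.99575805664062)
110 122 1090 ((551.2737426757812, 38.43417739868164), (62.473236083984375, 138.9930877685547), 82.03943634033203)
122 134 387 ((551.319580078125, 39.42230224609375), (66.08808135986328, 137.8796844482422), 80.77003479003906)
tray 1163 ((512.9169921875, -285.98565673828125), (169.17471313476562, 168.73023986816406), 11.27264404296875)
(620, -210) [356. 230.]
(620, -40) [278. 230.]
(730, -210) [355. 180.]
(730, -40) [278. 180.]
0.32090666425847303
```

View pics/topcrop.png

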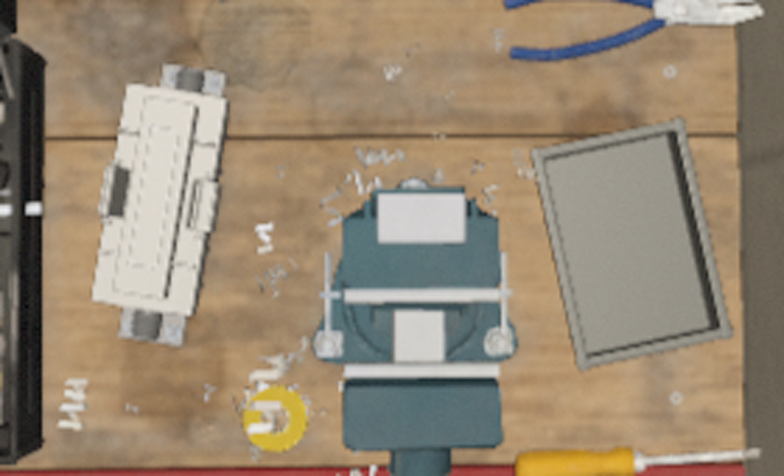

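View pics/sidecrop.png

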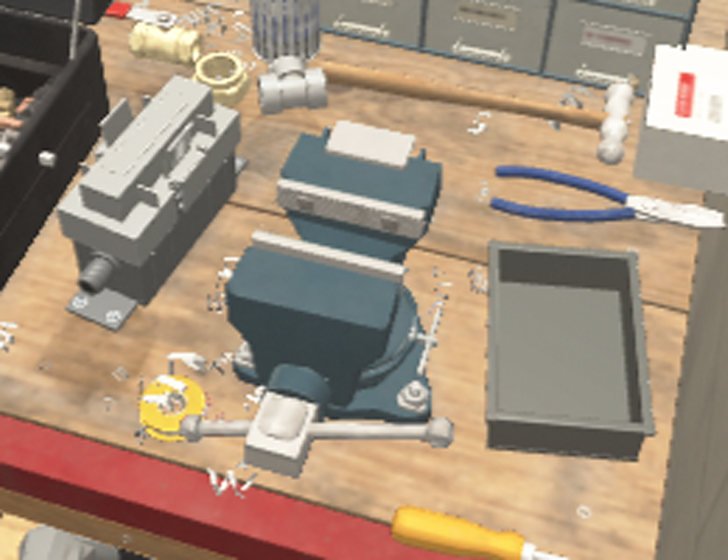

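Run:
```python
from h import *
W=np.concatenate([np.load(f"pics/{n}W.npy").reshape(-1,3) for n in ["top","side"]]); W=W[~np.isnan(W[:,0])]
xs=np.arange(400,900,20); ys=np.arange(260,-460,-20)
H=np.full((len(xs),len(ys)),-999.)
i=((W[:,0]-400)//20).astype(int); j=((260-W[:,1])//20).astype(int)
ok=(i>=0)&(i<len(xs))&(j>=0)&(j<len(ys)); np.maximum.at(H,(i[ok],j[ok]),W[ok,2])
print("     "+" ".join(f"{y:4d}" for y in ys))
for k in range(len(xs))[::-1]: print(xs[k]," ".join(f"{int(h):4d}" if h>-900 else "   ." for h in H[k]))
# pads and cover
W=np.load("pics/topW.npy"); h=W[...,2]; sub=np.zeros(h.shape,bool); sub[205:315,205:270]=1
T=W[sub&(h>114)]; c=T[:,:2].mean(0); 
u=np.linalg.svd(T[:,:2]-c)[2][0]; print("ridge",c,np.degrees(np.arctan2(u[1],u[0])))
T=W[sub&(h>86)&(h<135)]
for n in ["top","side"]:
  A=np.load(f"pics/{n}W.npy").reshape(-1,3)
  for a in np.radians([-9,-9.5,-10]):
    ca,sa=np.cos(a),np.sin(a); d=A[:,:2]-[551.3,39.2]; l=d[:,0]*ca+d[:,1]*sa; w=-d[:,0]*sa+d[:,1]*ca
    m=(abs(l)<15)&(abs(w)<45)&(A[:,2]>123)&(A[:,2]<140); lf=m&(w>0); r=m&(w<0)
    print(n,np.degrees(a),"pads",m.sum(),np.percentile(w[lf],[2,50,98]) if lf.any() else 0,np.percentile(w[r],[2,50,98]) if r.any() else 0, A[m,2].max() if m.any() else 0)
    m2=(abs(l)<90)&(abs(w)<45)&(A[:,2]>88)&(A[:,2]<96); print("flange l",np.percentile(l[m2],[1,99]),"w",np.percentile(w[m2],[1,99]))
    m3=(abs(l)<90)&(abs(w)<45)&(A[:,2]>114)&(A[:,2]<122); print(" dome l",np.percentile(l[m3],[1,99]),"w",np.percentile(w[m3],[1,99]))
# tray
m=np.zeros(h.shape,bool); m[225:330,360:450]=1; q=m&(h>38)&(h<52); print("tray",cv2.minAreaRect(W[q][:,:2].astype(np.float32)))
```

```text
260  240  220  200  180  160  140  120  100   80   60   40   20    0  -20  -40  -60  -80 -100 -120 -140 -160 -180 -200 -220 -240 -260 -280 -300 -320 -340 -360 -380 -400 -420 -440
880  445  445  446  446  446  446  445  443  361  410  410  411  410  412  411  410  401  510  509  509  509  496  363  362  362  363  363  362  363  361  364  363  362  362  357    .
860  444  445  447  445  445  446  446  445  361  411  410  411  411  413  411  409  361  435  508  507  362  362  362  362  362  362  363  362  362  361  362  362  364  362  355    .
840  445  444  445  444  445  445  443  444  361  410  410  411  409  410  412  361  362  361  361  362  360  362  361  363  363  361  362  362  361  362  363  361  362  363  357    .
820  361  361  361  361  360  362  360  361  360  363  361  361  361  395  405  362  361  360  362  362  363  361  362  363  363  362  363  363  363  362  362  361  363  362  358    .
800  361  361  360  361  361  361  361  361  361  360  361  360  361  360  362  361  360  361  362  361  362  361  363  363  362  363  362  362  362  362  363  363  361  362  355    .
7
[... 4634 characters left out ...]
[-39.55327631  37.13514954]
 dome l [-72.58471197  64.69967722] w [-29.34039751  30.16842431]
side -9.5 pads 72 [ 7.63878118 31.01342184 34.54633646] [-32.05021264 -30.3093029  -22.96761034] 132.31571806941633
flange l [-83.13677368  74.25159525] w [-39.58509106  36.46618313]
 dome l [-72.53002141  64.799968  ] w [-29.36505292  30.02596928]
side -10.0 pads 73 [ 7.68640135 31.04630816 34.4932986 ] [-32.09769562 -30.33565285 -22.91933553] 132.31571806941633
flange l [-83.15820854  74.43725274] w [-39.72677183  35.85239769]
 dome l [-72.44015265  64.89532401] w [-29.39930843  29.8612446 ]
tray ((513.0264282226562, -286.5348205566406), (169.17471313476562, 167.61033630371094), 11.27264404296875)
```

Run:
```python
from h import *
# tray from pixel corners
c=vision.calibration("top"); f=240/np.tan(np.radians(c["vertical_fov"]/2)); P=[]
for u,v in [(533,152),(682,118),(732,332),(580,368)]:
    u=u/2.8+180;v=v/2.8+190; r=c["pose"][:3,:3]@np.array([(u-c["cx"])/f,(v-c["cy"])/f,1]); o=c["pose"][:3,3]; P.append((o+r*(46-o[2])/r[2])[:2])
P=np.array(P);print(P.round(1),P.mean(0),[np.linalg.norm(P[i]-P[i-1]) for i in range(4)])
print(delta([550,39.4,260],down(80.7)))
```

```text
[[ 584.9 -237. ]
 [ 609.8 -350. ]
 [ 448.9 -384.4]
 [ 423.2 -269.9]] [ 516.69023432 -310.3170409 ] [np.float64(165.048356681311), np.float64(115.6860042309987), np.float64(164.61944799312613), np.float64(117.2871062339293)]
(array([-420.17381251,  -45.47989102, -512.02652031]), array([-7.73309850e-03, -8.39215879e+00, -5.03591960e-02]))
```

```bash
python3 -m crank '[[-20,-40,-24,0,0,0],[-45,-46,-55,0,-1,0],[-73,-46,-89,0,-2,0],[-101,-46,-123,0,-3,0],[-129,-46,-157,0,-3,0]]' 1
python3 -m crank '[[-28,0,-34,0,0,0],[-56,0,-68,0,-1,0],[-84,0,-102,0,-2,0],[-112,0,-136,0,-3,0],[-140,0,-170,0,-3,0]]'
python3 - <<'E'
from h import *
print(delta([550,39.4,260],down(80.7)))
E
```

```text
t: 0.65
eef_pos: [300.7, 423.1, 260.3]
tcp_rot: [-1.571, 0.001, 1.315]
ft_force: [0.8, 0.5, 0.2]
opening: 0.998
t: 1.15
eef_pos: [430.6, 243.1, 260.4]
tcp_rot: [-1.571, 0.001, 1.368]
ft_force: [-0.3, 0.9, 0.9]
opening: 1.002
(array([-175.5350373 ,    0.51899569, -157.93197044]), array([-0.00651038, -2.29822798, -0.04591153]))
```

```bash
python3 -m crank '[[-36,0,-32,0,0,0],[-72,0,-64,0,-1,0],[-108,0,-96,0,-2,0],[-144,0,-128,0,-2.3,0],[-175.5,0,-158,0,-2.3,0]]'
python3 -m crank '[[0,0,0,0,0,0],[0,0,0,0,0,0]]'
python3 - <<'E'
from h import *
print(delta([550,39.4,260],down(80.7)))
c=vision.calibration("wrist"); np.save("pics/w1c.npy",c,allow_pickle=True)
p,d=vision.read_camera("wrist"); cv2.imwrite("pics/wrist1.png",p); np.save("pics/wrist1.npy",d)
E
```

```text
t: 1.65
eef_pos: [550.7, 37.2, 260.4]
tcp_rot: [-1.57, 0.001, 1.408]
ft_force: [0.3, 0.6, 0.4]
opening: 1.004
t: 1.85
eef_pos: [550.7, 36.3, 259.9]
tcp_rot: [-1.569, 0.001, 1.406]
ft_force: [-0.9, -0.1, -0.1]
opening: 1.001
(array([ 2.90138465, -0.0857887 ,  1.22482124]), array([-0.07990767, -0.1439793 , -0.04855225]))
```

View pics/wrist1.png

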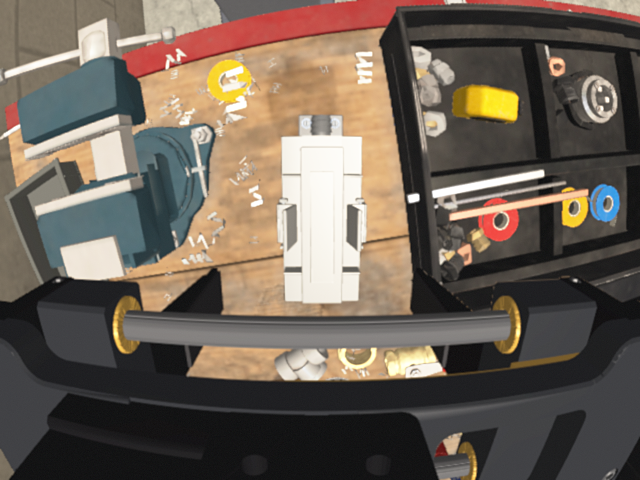

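Run:
```python
from h import *
c=np.load("pics/w1c.npy",allow_pickle=True).item(); W=cloud("wrist",np.load("pics/wrist1.npy"),c); h=W[...,2]
sub=np.zeros(h.shape,bool); sub[110:300,265:375]=1
for lo,hi in [(86,96),(114,122),(123,133)]:
    q=sub&(h>lo)&(h<hi); T=W[q][:,:2]; print(lo,q.sum(),cv2.minAreaRect(T.astype(np.float32)))
q=sub&(h>114)&(h<122); T=W[q][:,:2]
for a in np.radians([-8.5,-9.3,-10]):
    ca,sa=np.cos(a),np.sin(a); A=W[sub]; d=A[:,:2]-[550.5,39.4]; l=d[:,0]*ca+d[:,1]*sa; w=-d[:,0]*sa+d[:,1]*ca; z=A[:,2]
    m=(z>124)&(z<134); print(np.percentile(l[m],[3,50,97]),[np.percentile(w[m&(w*s>22)],[3,50,97]).round(1) for s in (1,-1)])
    m=(z>115)&(z<123)&(abs(w)<22); print(" dome",np.percentile(l[m],[1,99]),np.percentile(w[m],[1,99]),np.median(z[m]))
    # side-edge straightness
    k=np.polyfit(l[m],w[m],1)
    m=(z>88)&(z<96); print(" fl",np.percentile(l[m],[1,99]),np.percentile(w[m],[1,99]),np.median(z[m]))
```

```text
86 4648 ((548.6785278320312, 40.404300689697266), (79.52705383300781, 157.33164978027344), 80.71754455566406)
114 5931 ((547.5137939453125, 40.14008712768555), (57.59531021118164, 135.1559295654297), 79.1417236328125)
123 633 ((542.4263916015625, 46.157325744628906), (72.89054107666016, 97.85655975341797), 52.58023452758789)
[-18.46186128  -1.69415594  14.92663208] [array([28.5, 31.1, 33.8]), array([-31.5, -28.9, -26.9])]
 dome [-69.21218963  62.95314436] [-16.74546185  18.65701015] 120.9431400421418
 fl [-80.15559234  75.12056452] [-34.80471204  37.28809647] 92.69108798741775
[-18.67092661  -1.82523008  14.90766693] [array([28.7, 31. , 33.8]), array([-31.4, -29. , -27.1])]
 dome [-69.26413154  62.94885217] [-16.88733507  18.58251264] 120.9431400421418
 fl [-80.31105195  75.09954904] [-34.86958221  37.20173066] 92.69108798741775
[-18.50622284  -1.91206554  14.83076082] [array([28.7, 30.9, 33.9]), array([-31.2, -28.8, -27.2])]
 dome [-69.26011553  62.91837567] [-16.74835462  18.51961966] 120.9431400421418
 fl [-80.19683778  75.04681026] [-35.23738143  37.31614945] 92.69108798741775
```

Run:
```python
from h import *
print(delta([548.7,40.6,106],down(80.7)))
```

```text
(array([  3.0886126 , 154.11564726,   1.95738203]), array([-0.07235359, -0.06337402, -0.04065512]))
```

```bash
python3 -m crank '[[2,35,1,0,0,0],[4,75,2,0,0,0],[4,105,2,0,0,0],[4,120,2,0,0,0],[4,120,2,0,0,0]]'
python3 - <<'E'
from h import *
print(delta([548.7,40.6,106],down(80.7)))
p,d=vision.read_camera("wrist"); cv2.imwrite("pics/wrist2.png",p)
p,d=vision.read_camera("side"); cv2.imwrite("pics/side2.png",cv2.resize(p[150:390,180:500],None,fx=2.4,fy=2.4))
E
```

```text
t: 2.4
eef_pos: [547.4, 42.9, 138.4]
tcp_rot: [-1.566, 0.001, 1.409]
ft_force: [-0.2, -0.1, 0.5]
opening: 1.0
(array([-1.98242699, 32.44210978, -1.83663217]), array([-0.28602313,  0.03332133, -0.06299983]))
```

View pics/wrist2.png

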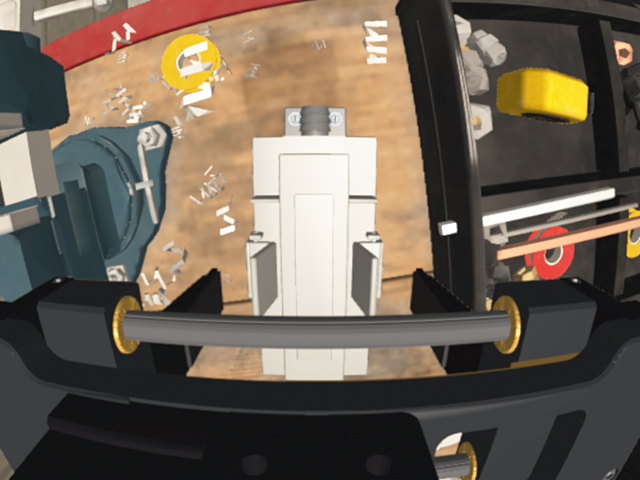

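View pics/side2.png

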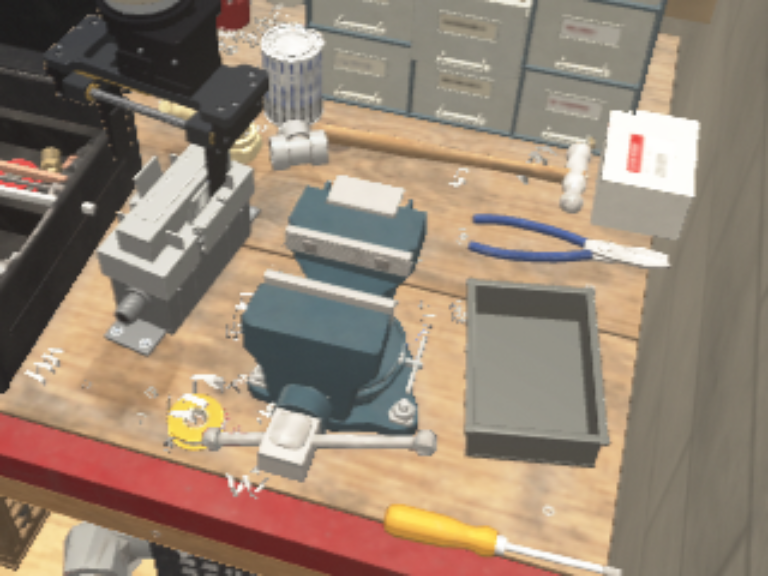

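```bash
python3 -m crank '[[-1.5,15,-1.5,0,0,0],[-1.5,28,-1.5,0,0,0],[-1.5,31.5,-1.5,0,0,0],[-1.5,31.5,-1.5,0,0,0],[-1.5,31.5,-1.5,0,0,0]]'
python3 - <<'E'
from h import *
for i in range(3):print(delta([548.7,40.6,106],down(80.7))[0],env.state()["eef_pos"])
E
```

```text
t: 3.0
eef_pos: [550.2, 40.7, 109.8]
tcp_rot: [-1.57, 0.001, 1.409]
ft_force: [-0.5, 0.0, 0.1]
opening: 1.0
[-0.37183727  3.77439297  1.46879665] [550.2112288   40.73203089 109.77364866]
[-0.37183727  3.77439297  1.46879665] [550.2112288   40.73203089 109.77364866]
[-0.37183727  3.77439297  1.46879665] [550.2112288   40.73203089 109.77364866]
```

```bash
python3 -m crank '[[0,3,1,0,0,0],[0,3,1,0,0,0],[0,3,1,0,0,0]]'
python3 -m crank '[[0,0,0,0,0,0],[0,0,0,0,0,0],[0,0,0,0,0,0],[0,0,0,0,0,0],[0,0,0,0,0,0]]' 0.4
python3 -m crank '[[0,0,0,0,0,0],[0,0,0,0,0,0],[0,0,0,0,0,0]]'
python3 - <<'E'
from h import *
p,d=vision.read_camera("wrist"); cv2.imwrite("pics/wrist3.png",p)
E
```

```text
t: 3.3
eef_pos: [549.2, 40.9, 106.9]
tcp_rot: [-1.571, 0.001, 1.409]
ft_force: [0.7, -1.3, 0.1]
opening: 1.001
t: 3.8
eef_pos: [549.2, 40.9, 106.8]
tcp_rot: [-1.57, 0.001, 1.409]
ft_force: [0.2, -0.1, -2.1]
opening: 0.634
t: 4.1
eef_pos: [549.1, 40.9, 106.7]
tcp_rot: [-1.57, 0.001, 1.409]
ft_force: [0.4, -0.7, -1.5]
opening: 0.531
```

View pics/wrist3.png

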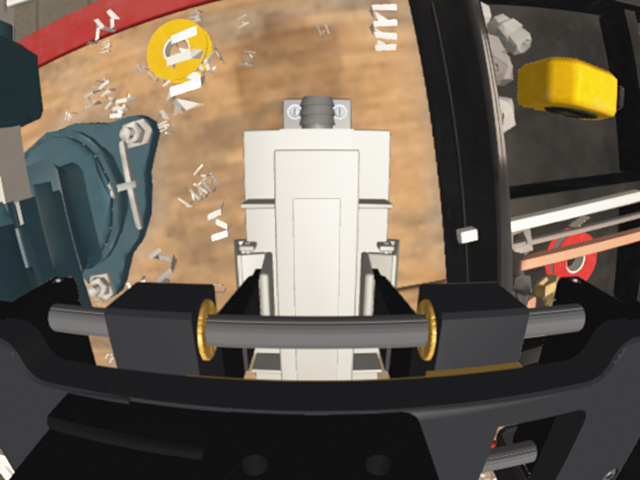

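```bash
python3 -m crank '[[0,-4,0,0,0,0],[0,-9,0,0,0,0],[0,-15,0,0,0,0],[0,-22,0,0,0,0],[0,-30,0,0,0,0]]'
python3 -m crank '[[0,-10,0,0,0,0],[0,-22,0,0,0,0],[0,-34,0,0,0,0],[0,-46,0,0,0,0],[0,-58,0,0,0,0]]'
python3 - <<'E'
from h import *
p,d=vision.read_camera("side"); cv2.imwrite("pics/side4.png",cv2.resize(p[150:390,180:500],None,fx=2.4,fy=2.4))
print(tcp())
E
```

```text
t: 4.65
eef_pos: [549.1, 41.0, 137.5]
tcp_rot: [-1.57, 0.001, 1.409]
ft_force: [0.4, -0.0, -2.2]
opening: 0.531
t: 5.15
eef_pos: [549.2, 40.9, 196.7]
tcp_rot: [-1.571, 0.001, 1.409]
ft_force: [0.7, 0.1, -1.8]
opening: 0.534
(array([549.8940881 ,  40.94882704, 198.48772854]), Rotation.from_matrix(array([[ 1.61353248e-01,  2.42774551e-03, -9.86893731e-01],
                            [ 9.86896687e-01, -6.40344778e-04,  1.61352156e-01],
                            [-2.40230275e-04, -9.99996848e-01, -2.49925571e-03]])), {'t': 5.2, 'joints': array([-4.52039469e-02,  4.03730799e-01,  1.76177188e+00, -6.40901629e-04,
        9.73635864e-01, -1.45357913e+00]), 'qvel': array([-0.00043641,  0.01533368,  0.01732793,  0.0007158 , -0.0578518 ,
       -0.00250122]), 'tau': array([-1.91974039e-01, -4.67649615e+01, -1.97663373e+01, -2.36798963e-02,
       -1.34320627e-01,  6.10595616e-04]), 'eef_pos': array([549.8940881 ,  40.94882704, 198.48772854]), 'tcp_rot': array([-1.57329559e+00,  2.40230277e-04,  1.40873461e+00]), 'ft_force': array([1.4864257 , 0.45320668, 0.03802362]), 'moment': array([ 0.01900795, -0.05378086, -0.00657911]), 'opening': 0.5313574372338715})
```

View pics/side4.png

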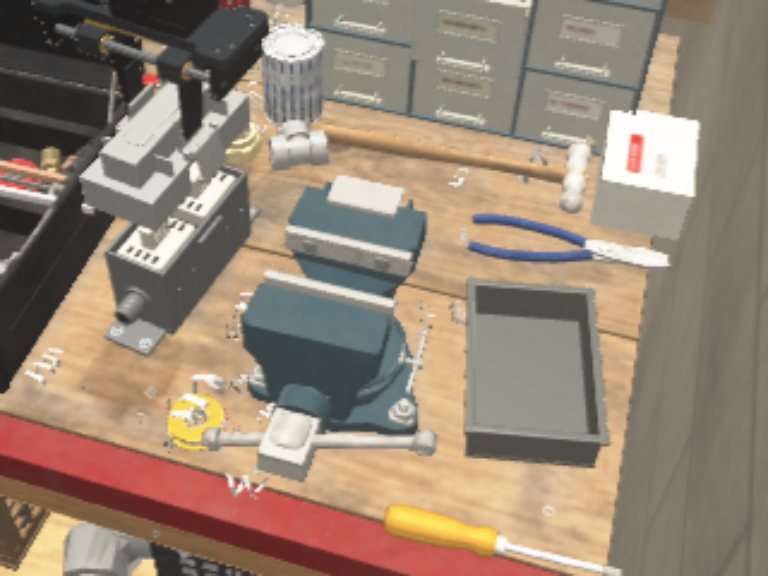

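```bash
python3 -m crank '[[0,-12,0,0,5,0],[0,-28,-5,0,12,0],[3,-42,-20,0,20,0],[6,-52,-40,0,28,0],[10,-52,-60,0,36,0]]'
python3 - <<'E'
from h import *
print(delta([660,-118,250],down(0)))
E
```

```text
t: 5.7
eef_pos: [611.7, 41.1, 252.5]
tcp_rot: [-1.575, -0.003, 0.775]
ft_force: [0.5, -0.1, -2.1]
opening: 0.533
(array([ -76.77076065,    2.86248047, -147.54234698]), array([ 0.15184108, 44.38357897,  0.25201147]))
```

```bash
python3 -m crank '[[-10,1,-20,0,8,0],[-26,1,-50,0,16,0],[-44,1,-85,0,24,0],[-60,1,-115,0,32,0],[-70,1,-135,0,39,0]]'
python3 - <<'E'
from h import *
print(delta([660,-118,250],down(0)))
c=vision.calibration("side")
p,d=vision.read_camera("side"); cv2.imwrite("pics/side5.png",p)
W=cloud("side",d)
m=(W[...,0]>610)&(W[...,0]<740)&(W[...,1]>-210)&(W[...,1]<-30)&(W[...,2]<60)
Wt=np.load("pics/topW.npy"); h=Wt[...,2]
m=(Wt[...,0]>600)&(Wt[...,0]<730)&(Wt[...,1]>-225)&(Wt[...,1]<-20)&(h>11)
print(Wt[m].round(0))
E
```

```text
t: 6.2
eef_pos: [656.3, -106.6, 251.6]
tcp_rot: [-1.572, -0.004, 0.087]
ft_force: [-0.0, 0.7, -1.1]
opening: 0.531
(array([  2.64730357,   1.67227409, -11.68545181]), array([0.06594866, 4.99022662, 0.25881011]))
[[ 728.  -22.   38.]
 [ 730.  -23.   31.]
 [ 729.  -26.   34.]
 [ 729.  -28.   31.]
 [ 730.  -36.   29.]
 [ 729.  -40.   31.]
 [ 729.  -43.   34.]
 [ 727.  -21.   31.]
 [ 727.  -23.   31.]
 [ 728.  -25.   28.]
 [ 727.  -28.   31.]
 [ 728.  -30.   27.]
 [ 729.  -31.   20.]
 [ 729.  -34.   23.]
 [ 728.  -36.   26.]
 [ 728.  -38.   27.]
 [ 729.  -40.   22.]
 [ 729.  -42.   23.]
 [ 725.  -21.   33.]
 [ 725.  -23.   31.]
 [ 725.  -25.   30.]
 [ 726.  -27.   25.]
 [ 726.  -29.   26.]
 [ 727.  -31.   21.]
 [ 728.  -33.   13.]
 [ 726.  -36.   26.]
 [ 727.  -38.   19.]
 [ 727.  -40.   22.]
 [ 724.  -21.   25.]
 [ 724.  -23.   23.]
 [ 723.  -25.   29.]
 [ 724.  -27.   26.]
 [ 725.  -29.   18.]
 [ 723.  -21.   22.]
 [ 723.  -23.   20.]
 [ 723.  -25.   21.]
 [ 720.  -21.   24.]
 [ 708. -222.   11.]
 [ 706. -220.   12.]
 [ 703. -219.   14.]
 [ 703. -224.   14.]
 [ 679. -215.   12.]
 [ 673. -145.   13.]
 [ 668. -223.   14.]
 [ 666. -223.   13.]
 [ 657. -128.   21.]
 [ 658. -134.   15.]
 [ 655. -128.   16.]
 [ 655. -130.   18.]
 [ 655. -134.   18.]
 [ 656. -136.   13.]
 [ 653. -126.   17.]
 [ 653. -130.   22.]
 [ 652. -132.   27.]
 [ 654. -136.   14.]
 [ 651. -126.   18.]
 [ 651. -128.   19.]
 [ 650. -132.   22.]
 [ 650. -134.   22.]
 [ 650. -126.   11.]
 [ 649. -128.   19.]
 [ 649. -130.   16.]
 [ 647. -128.   17.]
 [ 646. -130.   20.]
 [ 646. -132.   19.]
 [ 645. -132.   16.]
 [ 632. -173.   12.]]
```

View pics/side5.png

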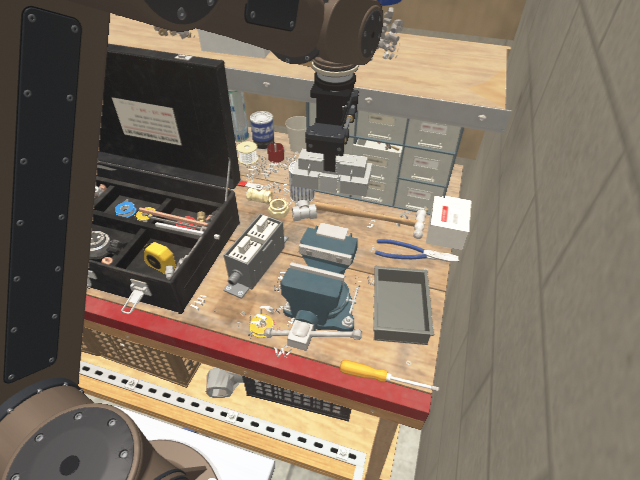

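```bash
python3 -m crank '[[2.6,10,-11,0,3,0],[2.6,40,-11.7,0,5,0.2],[2.6,75,-11.7,0,5,0.2],[2.6,110,-11.7,0,5,0.2],[2.6,140,-11.7,0,5,0.2]]'
python3 - <<'E'
from h import *
print(delta([660,-118,50],down(0)))
p,d=vision.read_camera("side"); cv2.imwrite("pics/side6.png",cv2.resize(p[130:330,220:480],None,fx=3,fy=3))
p,d=vision.read_camera("top"); cv2.imwrite("pics/top6.png",cv2.resize(p[130:330,190:450],None,fx=3,fy=3))
E
```

```text
t: 6.75
eef_pos: [660.7, -120.5, 109.7]
tcp_rot: [-1.572, -0.0, -0.008]
ft_force: [1.2, -0.5, -2.3]
opening: 0.532
(array([-0.71726179, 59.68112172,  2.53759151]), array([ 0.08916585, -0.45830902,  0.01581131]))
```

View pics/side6.png

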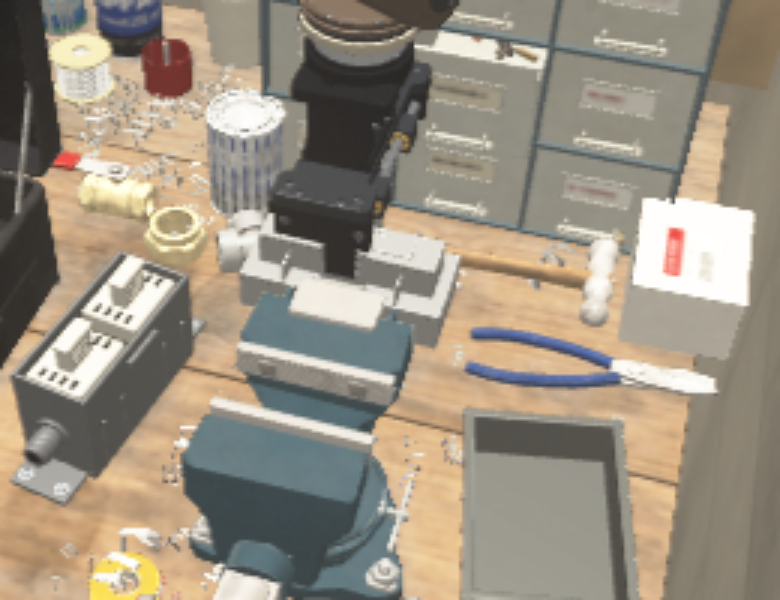

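View pics/top6.png

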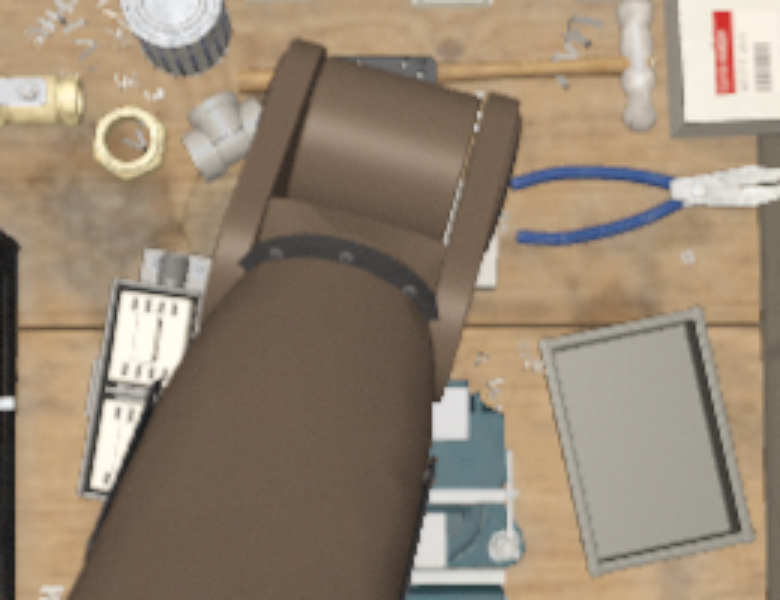

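```bash
python3 -m crank '[[-3,10,3,0,0,0],[-4.7,28,5.5,0,0,0],[-4.7,44,5.5,0,0,0],[-4.7,54,5.5,0,0,0],[-4.7,54,5.5,0,0,0]]'
python3 - <<'E'
from h import *
print(delta([656,-115,49],down(0)))
E
```

```text
t: 7.35
eef_pos: [653.9, -114.4, 52.5]
tcp_rot: [-1.57, 0.007, -0.008]
ft_force: [-0.7, 0.8, -2.0]
opening: 0.532
(array([ 2.09182509,  3.5150181 , -0.58729245]), array([-0.0239719 , -0.45782494, -0.39953865]))
```

```bash
python3 -m crank '[[1,2,0,0,0,0],[1,4,0,0,0,0],[1,5,0,0,0,0],[1,5,0,0,0,0]]'
python3 - <<'E'
from h import *
s=env.state();print(s["ft_force"],s["moment"],s["eef_pos"],s["tcp_rot"])
E
```

```text
t: 7.75
eef_pos: [655.0, -114.5, 47.7]
tcp_rot: [-1.57, 0.007, -0.008]
ft_force: [-1.1, 0.5, -2.0]
opening: 0.533
[-1.06557101  0.51857506 -2.01446417] [-0.12727295  0.08844206  0.00209262] [ 654.95452272 -114.45880265   47.70124661] [-1.57047949  0.00676085 -0.00800145]
```

```bash
python3 -m crank '[[0,1,0,0,0,0],[0,2,0,0,0,0],[0,2,0,0,0,0]]'; python3 -m crank '[[0,1,0,0,0,0],[0,1.5,0,0,0,0],[0,1.5,0,0,0,0]]'
```

```text
t: 8.05
eef_pos: [655.0, -114.5, 47.4]
tcp_rot: [-1.571, 0.006, -0.008]
ft_force: [-5.8, 1.4, 11.0]
opening: 0.533
t: 8.35
eef_pos: [655.0, -114.5, 47.3]
tcp_rot: [-1.571, 0.005, -0.008]
ft_force: [-5.9, 1.0, 13.2]
opening: 0.53
```

Run:
```python
from h import *
p,d=vision.read_camera("side"); cv2.imwrite("pics/side7.png",cv2.resize(p[170:290,260:420],None,fx=5,fy=5))
print(env.state()["ft_force"],env.state()["eef_pos"])
```

```text
[-6.40456475  0.57552703 11.79265993] [ 654.96120912 -114.48468997   47.36667291]
```

View pics/side7.png

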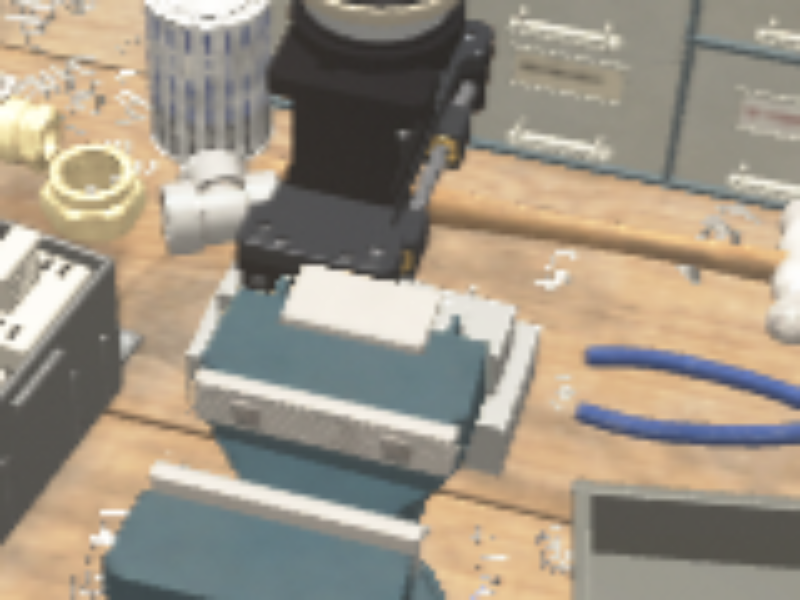

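```bash
python3 -m crank '[[0,-1,0,0,0,0],[0,-1,0,0,0,0],[0,-1,0,0,0,0],[0,-1,0,0,0,0],[0,-1,0,0,0,0]]' 0.95; python3 -m crank '[[0,-1,0,0,0,0],[0,-15,0,0,0,0],[0,-35,0,0,0,0],[0,-65,0,0,0,0],[0,-105,0,0,0,0]]'
python3 - <<'E'
from h import *
p,d=vision.read_camera("side"); cv2.imwrite("pics/side8.png",cv2.resize(p[170:290,260:420],None,fx=5,fy=5))
p,d=vision.read_camera("wrist"); cv2.imwrite("pics/wrist8.png",p)
E
```

```text
t: 8.9
eef_pos: [655.0, -114.5, 48.1]
tcp_rot: [-1.571, 0.006, -0.008]
ft_force: [0.7, -0.1, -0.6]
opening: 0.895
t: 9.4
eef_pos: [654.9, -114.3, 154.0]
tcp_rot: [-1.57, 0.008, -0.008]
ft_force: [-0.2, 0.6, 0.3]
opening: 0.952
```

View pics/side8.png

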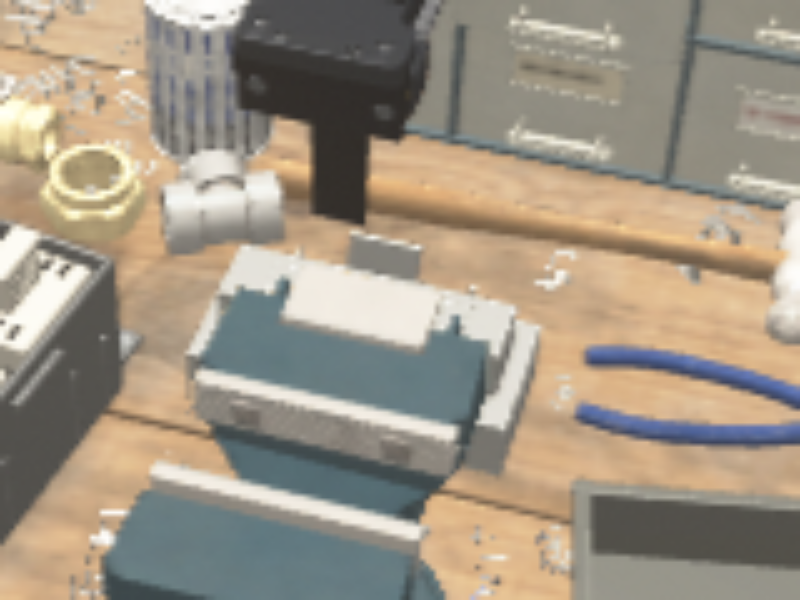

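View pics/wrist8.png

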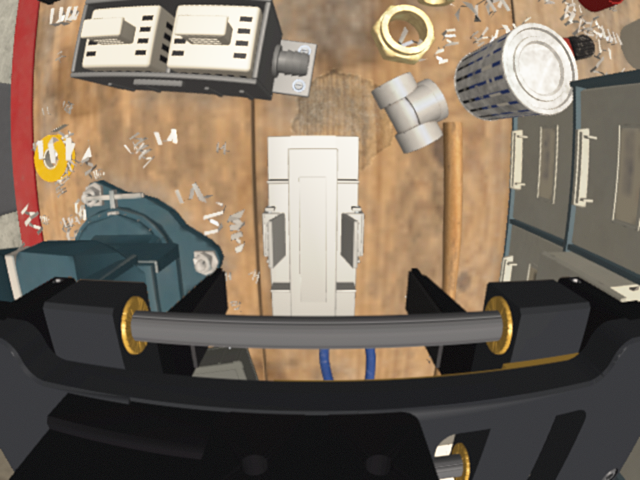

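```bash
python3 -m crank '[[0,-20,5,0,-6,0],[-5,-40,20,0,-14,0],[-25,-50,40,0,-22,0],[-45,-55,65,0,-30,0],[-65,-55,95,0,-38,0]]' 0.4
python3 - <<'E'
from h import *
print(delta([548,41,205],down(80.7)))
E
```

```text
t: 10.0
eef_pos: [592.7, -19.0, 215.5]
tcp_rot: [-1.576, -0.002, 0.66]
ft_force: [-0.4, 0.3, -0.4]
opening: 0.588
(array([ 1.50342338, 10.10291058, 74.82799804]), array([ 3.34694748e-01, -4.28716638e+01,  8.62180801e-03]))
```

```bash
python3 -m crank '[[1,2,15,0,-8.5,0],[1.5,4,32,0,-17,0],[1.5,8,50,0,-25.5,0],[1.5,10,65,0,-34,0],[1.5,10,75,0,-42,0]]'
python3 -m crank '[[0,0,0,0,-0.8,0],[0,0,0,0,-0.8,0]]'
python3 - <<'E'
from h import *
print(delta([548,41,205],down(80.7)))
c=vision.calibration("wrist")
p,d=vision.read_camera("wrist"); cv2.imwrite("pics/wrist9.png",p)
W=cloud("wrist",d,c); h=W[...,2]; np.save("pics/w9W.npy",W)
d=W[...,:2]-[548.7,40.6]; a=np.radians(-9.3); l=d[...,0]*np.cos(a)+d[...,1]*np.sin(a); w=-d[...,0]*np.sin(a)+d[...,1]*np.cos(a)
m=(abs(l)<80)&(abs(w)<36)&(h>100)&(h<120)
for s in (1,-1):
    q=m&(l*s>0); print(s,q.sum(),np.percentile(l[q],[3,50,97]).round(1),np.percentile(w[q],[3,50,97]).round(1),np.median(h[q]))
n=m&(h>103); print(np.percentile(W[n],[1,99],axis=0))
E
```

```text
t: 10.5
eef_pos: [547.1, 41.9, 205.4]
tcp_rot: [-1.576, 0.002, 1.4]
ft_force: [0.2, -0.6, -0.5]
opening: 0.401
t: 10.7
eef_pos: [547.3, 41.9, 206.0]
tcp_rot: [-1.577, 0.002, 1.411]
ft_force: [0.6, -0.3, -0.0]
opening: 0.401
(array([-0.7962652 ,  0.965139  , -0.86624477]), array([ 0.35202997,  0.16132922, -0.10465484]))
1 787 [21.5 36.7 53.3] [-5.8  1.2  8.1] 110.55071320316819
-1 938 [-52.8 -37.4 -20.8] [-6.3  0.9  7.4] 110.56722831454687
[[496.22179143  27.78046236 108.66658053]
 [601.93916229  55.14682008 112.09766789]]
```

View pics/wrist9.png

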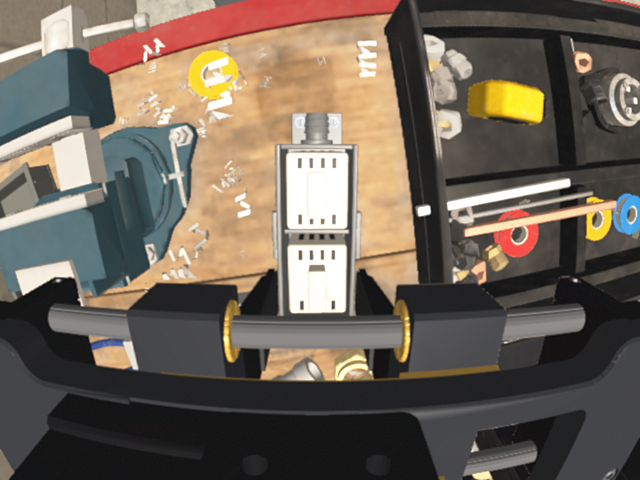

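Run:
```python
from h import *
print(delta([512.3,47.5,90],down(80.7)))
```

```text
(array([  0.33717445, 115.60514205,  36.2887393 ]), array([ 0.34897814,  0.10625381, -0.1046133 ]))
```

```bash
python3 -m crank '[[0,20,20,0.2,0,0],[0.3,55,36,0.35,0,0],[0.3,85,36.5,0.35,0,0],[0.3,95,36.5,0.35,0,0],[0.3,95,36.5,0.35,0,0]]'
python3 - <<'E'
from h import *
p,d=vision.read_camera("wrist"); cv2.imwrite("pics/wrist10.png",p)
print(delta([512.3,47.5,91],down(80.7)))
E
```

```text
t: 11.25
eef_pos: [512.1, 47.2, 109.9]
tcp_rot: [-1.569, 0.002, 1.408]
ft_force: [-0.5, 0.4, -0.4]
opening: 0.401
(array([ 0.25823051, 19.89022972,  0.39946102]), array([-0.00795557,  0.01706078, -0.10776338]))
```

View pics/wrist10.png

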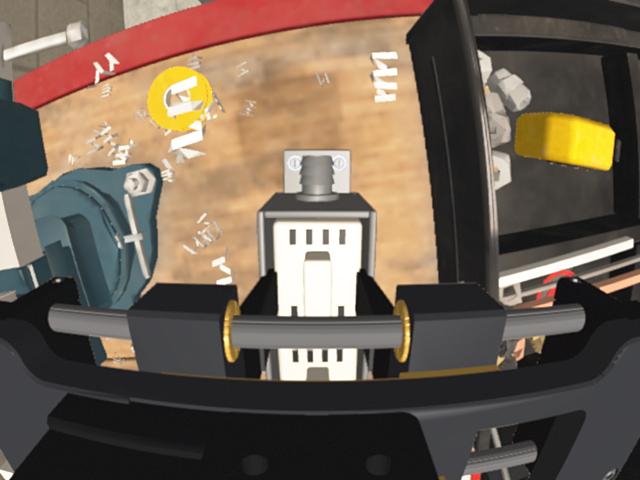

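Fingers straddle the grip of the near cartridge (block at about (317,265), fingers at 265 and 372). Going down and closing.

```bash
python3 -m crank '[[0.3,10,0.4,0,0,0],[0.3,18,0.4,0,0,0],[0.3,19.5,0.4,0,0,0],[0.3,19.5,0.4,0,0,0]]'
python3 -m crank '[[0,0,0,0,0,0],[0,0,0,0,0,0],[0,0,0,0,0,0],[0,0,0,0,0,0],[0,0,0,0,0,0]]' 0
python3 -m crank '[[0,-1,0,0,0,0],[0,-3,0,0,0,0],[0,-6,0,0,0,0],[0,-9,0,0,0,0],[0,-12,0,0,0,0]]'
for i in 1 2 3; do python3 -m crank '[[0,0,0,0,0,0]]'; done
```

```text
t: 11.7
eef_pos: [512.3, 47.5, 91.2]
tcp_rot: [-1.57, 0.002, 1.409]
ft_force: [0.6, -0.0, -1.0]
opening: 0.4
t: 12.2
eef_pos: [512.4, 47.6, 91.4]
tcp_rot: [-1.571, 0.002, 1.409]
ft_force: [-1.1, 0.5, 2.2]
opening: 0.145
t: 12.7
eef_pos: [512.3, 47.6, 103.7]
tcp_rot: [-1.571, 0.002, 1.409]
ft_force: [-0.0, -0.1, -5.5]
opening: 0.146
t: 12.8
eef_pos: [512.5, 47.6, 104.1]
tcp_rot: [-1.571, 0.002, 1.409]
ft_force: [0.4, -0.0, -4.8]
opening: 0.145
t: 12.9
eef_pos: [512.5, 47.6, 104.2]
tcp_rot: [-1.571, 0.002, 1.409]
ft_force: [0.1, -0.2, -5.4]
opening: 0.147
t: 13.0
eef_pos: [512.4, 47.6, 104.2]
tcp_rot: [-1.571, 0.002, 1.409]
ft_force: [-0.3, 0.1, -5.4]
opening: 0.142
```

Near one weighs about 5.2 N: full. Setting it back down.

```bash
python3 -m crank '[[0,4,0,0,0,0],[0,8,0,0,0,0],[0,11,0,0,0,0],[0,12.5,0,0,0,0],[0,12.5,0,0,0,0]]'
python3 -m crank '[[0,0,0,0,0,0],[0,0,0,0,0,0],[0,0,0,0,0,0],[0,0,0,0,0,0]]' 0.4
```

```text
t: 13.5
eef_pos: [512.4, 47.5, 91.5]
tcp_rot: [-1.571, 0.002, 1.409]
ft_force: [1.0, 0.5, -5.3]
opening: 0.145
t: 13.9
eef_pos: [512.6, 47.5, 91.7]
tcp_rot: [-1.572, 0.002, 1.409]
ft_force: [0.1, 0.0, 0.9]
opening: 0.383
```

```bash
python3 -m crank '[[0,-15,0,0,0,0],[0,-35,0,0,0,0],[0,-40,-30,0,0,0],[0,-40,-60,0,0,0],[0,-40,-74,0,0,0]]'
python3 - <<'E'
from h import *
c=vision.calibration("wrist");p,d=vision.read_camera("wrist"); cv2.imwrite("pics/wrist11.png",p)
print(delta([585.4,35.6,91],down(80.7)))
E
```

```text
t: 14.4
eef_pos: [587.8, 35.3, 132.3]
tcp_rot: [-1.574, 0.002, 1.409]
ft_force: [-0.7, -0.0, -0.7]
opening: 0.396
(array([ 0.08354962, 40.96701758,  3.41966582]), array([ 0.17766443, -0.01037018, -0.0894397 ]))
```

View pics/wrist11.png

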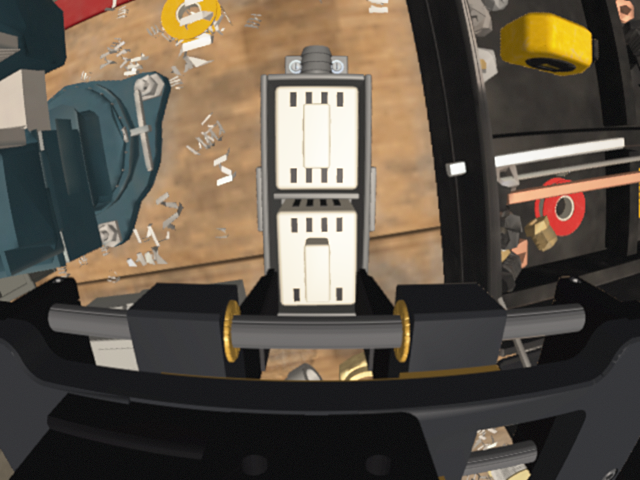

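Near cartridge sits back in its well (315,135); the far one (317,270) is between the fingers.

```bash
python3 -m crank '[[0,12,3,0,0,0],[0,28,3.4,0,0,0],[0,38,3.4,0,0,0],[0,41,3.4,0,0,0],[0,41,3.4,0,0,0]]'
python3 -m crank '[[0,0,0,0,0,0],[0,0,0,0,0,0],[0,0,0,0,0,0],[0,0,0,0,0,0],[0,0,0,0,0,0]]' 0
python3 -m crank '[[0,-1,0,0,0,0],[0,-3,0,0,0,0],[0,-6,0,0,0,0],[0,-9,0,0,0,0],[0,-12,0,0,0,0]]'
for i in 1 2 3; do python3 -m crank '[[0,0,0,0,0,0]]'; done
```

```text
t: 14.95
eef_pos: [584.9, 35.6, 90.5]
tcp_rot: [-1.573, 0.002, 1.408]
ft_force: [-0.3, -0.5, -0.1]
opening: 0.398
t: 15.45
eef_pos: [585.0, 35.6, 90.8]
tcp_rot: [-1.573, 0.002, 1.408]
ft_force: [-0.5, 1.0, 2.1]
opening: 0.145
t: 15.95
eef_pos: [585.0, 35.7, 103.1]
tcp_rot: [-1.573, 0.002, 1.408]
ft_force: [0.2, -0.6, -1.0]
opening: 0.142
t: 16.05
eef_pos: [585.2, 35.6, 103.6]
tcp_rot: [-1.574, 0.002, 1.408]
ft_force: [0.7, 0.4, -1.2]
opening: 0.145
t: 16.15
eef_pos: [585.2, 35.7, 103.7]
tcp_rot: [-1.574, 0.001, 1.408]
ft_force: [0.0, -0.3, -1.0]
opening: 0.146
t: 16.25
eef_pos: [585.2, 35.6, 103.7]
tcp_rot: [-1.574, 0.001, 1.408]
ft_force: [-0.2, 1.3, -1.0]
opening: 0.149
```

```bash
python3 -m crank '[[0,-15,0,0,0,0],[0,-45,0,0,0,0],[0,-85,0,0,0,0],[0,-130,0,0,0,0],[0,-175,0,0,0,0]]'
python3 -m crank '[[0,-15,0,0,0,0],[0,-22,0,0,0,0]]'
python3 - <<'E'
from h import *
for n in("top","side"):
    W=np.load(f"pics/{n}W.npy"); h=W[...,2]
    m=(abs(W[...,0]-517)<105)&(abs(W[...,1]+310)<80)&(h>38)&(h<53)
    d=(W[m][:,:2]-[516.7,-310.3]); a=np.radians(12.2); l=d[:,0]*np.cos(a)+d[:,1]*np.sin(a); w=-d[:,0]*np.sin(a)+d[:,1]*np.cos(a)
    print(n,np.percentile(l,[2,98]),np.percentile(w,[2,98]))
print(delta([516,-310,300],down(102)))
E
```

```text
t: 16.75
eef_pos: [584.2, 36.0, 280.3]
tcp_rot: [-1.574, 0.002, 1.408]
ft_force: [1.8, -0.4, -1.6]
opening: 0.144
t: 16.95
eef_pos: [584.4, 36.1, 304.3]
tcp_rot: [-1.577, 0.001, 1.408]
ft_force: [-0.1, 0.8, -0.7]
opening: 0.143
top [-82.07216184  84.41311717] [-57.1586671   59.85694281]
side [-84.53434341  82.00528282] [-54.62183031  61.89649589]
(array([-352.57440776,    4.61978564,   11.5966702 ]), array([  0.32102929, -21.3077142 ,  -0.13019906]))
```

```bash
python3 -m crank '[[-15,2,0,0,0,0],[-45,3,0,0,-3,0],[-85,4,0,0,-7,0],[-130,4,2,0.3,-11,0],[-175,4,4,0.3,-15,0]]'
python3 - <<'E'
from h import *
print(delta([516,-308,300],down(102)))
E
```

```text
t: 17.45
eef_pos: [551.0, -138.0, 298.4]
tcp_rot: [-1.568, 0.001, 1.673]
ft_force: [0.8, -0.7, -0.6]
opening: 0.143
(array([-165.49472479,   -1.27882106,   52.23883136]), array([-0.15381585, -6.11658306, -0.03907328]))
```

```bash
python3 -m crank '[[-40,0,12,0,-2,0],[-80,0,24,0,-4,0],[-120,0,38,0,-6,0],[-155,0,49,0,-6,0],[-165.5,0,52,0,-6,0]]'
python3 - <<'E'
from h import *
print(delta([516,-308,91],down(102)))
E
```

```text
t: 17.95
eef_pos: [514.3, -311.5, 296.4]
tcp_rot: [-1.566, -0.001, 1.775]
ft_force: [-0.0, -0.2, -1.0]
opening: 0.146
(array([  2.83723319, 205.41906076,  -3.4250241 ]), array([-0.29733692, -0.29752921,  0.07499718]))
```

```bash
python3 -m crank '[[1,15,-1,-0.3,0,0],[2.8,50,-3,-0.3,0,0],[2.8,95,-3.4,-0.3,0,0],[2.8,130,-3.4,-0.3,0,0],[2.8,145,-3.4,-0.3,0,0]]'
python3 - <<'E'
from h import *
print(delta([516,-308,89],down(102)))
p,d=vision.read_camera("side"); cv2.imwrite("pics/side12.png",cv2.resize(p[180:380,300:500],None,fx=3,fy=3))
E
```

```text
t: 18.45
eef_pos: [514.3, -306.8, 146.7]
tcp_rot: [-1.566, -0.006, 1.775]
ft_force: [-0.4, 0.2, -0.6]
opening: 0.146
(array([-1.91720074, 57.66111051, -1.63047127]), array([-0.25341249, -0.29717743,  0.36998998]))
```

View pics/side12.png

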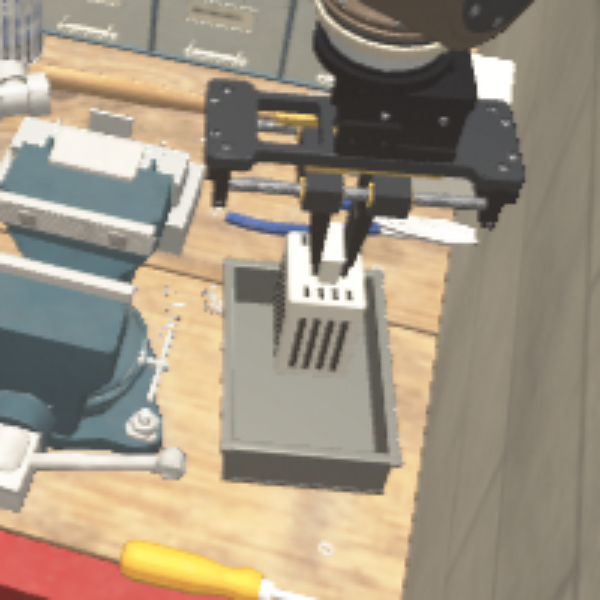

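```bash
python3 -m crank '[[-6,12,-3,0,0,0],[-8,28,-3,0,0,0.3],[-8,42,-3,0,0,0.3],[-8,51,-3,0,0,0.3],[-8,54,-3,0,0,0.3]]'
python3 -m crank '[[0,0,0,0,0,0],[0,1,0,0,0,0],[0,1,0,0,0,0]]'
```

```text
t: 19.0
eef_pos: [518.1, -313.3, 90.7]
tcp_rot: [-1.565, -0.003, 1.775]
ft_force: [-0.1, 0.2, -1.3]
opening: 0.143
t: 19.3
eef_pos: [518.3, -313.5, 90.2]
tcp_rot: [-1.565, -0.003, 1.775]
ft_force: [-0.6, 0.4, -0.6]
opening: 0.145
```

```bash
python3 -m crank '[[0,1,0,0,0,0],[0,1.5,0,0,0,0],[0,1.5,0,0,0,0]]'
python3 -m crank '[[0,0.5,0,0,0,0],[0,1,0,0,0,0],[0,1,0,0,0,0]]'
```

```text
t: 19.6
eef_pos: [518.3, -313.5, 89.0]
tcp_rot: [-1.566, -0.002, 1.775]
ft_force: [-0.5, 0.6, 2.7]
opening: 0.144
t: 19.9
eef_pos: [518.4, -313.6, 89.0]
tcp_rot: [-1.566, -0.002, 1.775]
ft_force: [-3.9, 1.2, 10.6]
opening: 0.149
```

Contact at TCP 89, as predicted. Release and retreat.

```bash
python3 -m crank '[[0,-0.5,0,0,0,0],[0,-0.5,0,0,0,0],[0,-0.5,0,0,0,0],[0,-0.5,0,0,0,0]]' 0.4
python3 -m crank '[[0,-5,0,0,0,0],[0,-25,0,0,0,0],[0,-60,0,0,0,0],[0,-105,0,0,0,0],[0,-150,0,0,0,0]]'
python3 -m crank '[[0,-20,10,0,0,0],[0,-20,40,0,0,0],[0,-20,70,0,0,0],[0,-20,90,0,0,0],[0,-20,90,0,0,0]]'
python3 - <<'E'
from h import *
print(env.state()["eef_pos"],env.state()["ft_force"])
for n in("top","side"):
    p,d=vision.read_camera(n); cv2.imwrite(f"pics/{n}13.png",p); W=cloud(n,d)
    m=(W[...,0]>605)&(W[...,0]<708)&(W[...,1]>-202)&(W[...,1]<-30)
    z=W[...,2]
    for lo,hi in((25,40),(55,66),(66,76)):
        q=m&(z>lo)&(z<hi)
        if q.sum()>10: print(n,lo,q.sum(),np.median(z[q]),cv2.minAreaRect(W[q][:,:2].astype(np.float32)))
E
```

```text
t: 20.3
eef_pos: [518.4, -313.5, 89.3]
tcp_rot: [-1.566, -0.002, 1.775]
ft_force: [-0.1, 1.2, -0.7]
opening: 0.385
t: 20.8
eef_pos: [518.9, -313.5, 241.0]
tcp_rot: [-1.565, -0.002, 1.775]
ft_force: [-0.2, -0.8, -0.1]
opening: 0.401
t: 21.3
eef_pos: [429.2, -332.1, 262.2]
tcp_rot: [-1.565, -0.002, 1.773]
ft_force: [-0.3, 0.5, 0.6]
opening: 0.401
[ 429.23665512 -332.06572222  262.21251039] [-0.32686876  0.47659319  0.62108911]
top 25 1155 34.46739130694846 ((655.1995239257812, -117.02716827392578), (158.1792755126953, 81.373291015625), 89.68265533447266)
top 55 1108 62.004746742867155 ((656.70751953125, -116.75848388671875), (138.60813903808594, 60.77055358886719), 88.04530334472656)
top 66 195 68.13293604201817 ((656.0025634765625, -116.71109771728516), (136.570556640625, 65.54155731201172), 88.72369384765625)
side 25 170 33.437365914117095 ((655.0509033203125, -115.38102722167969), (158.8870849609375, 79.94706726074219), 89.04281616210938)
side 55 320 61.57572551979217 ((659.2412109375, -115.27542877197266), (139.1062469482422, 50.85678482055664), 89.79254150390625)
side 66 44 69.62994588063594 ((683.7764282226562, -115.73916625976562), (9.491780281066895, 33.65411376953125), 2.487793445587158)
```

View pics/top13.png

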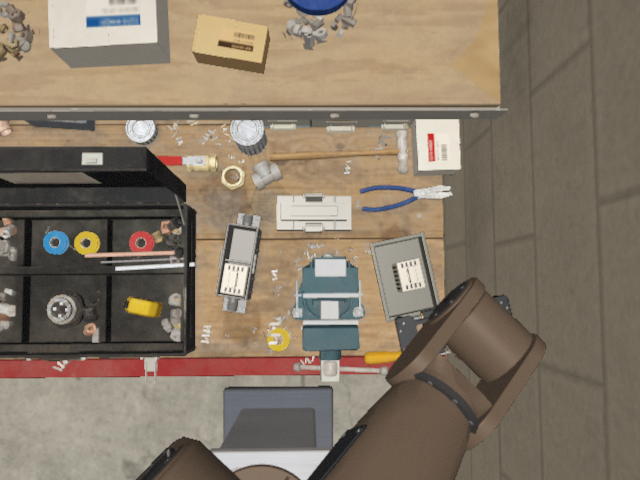

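View pics/side13.png

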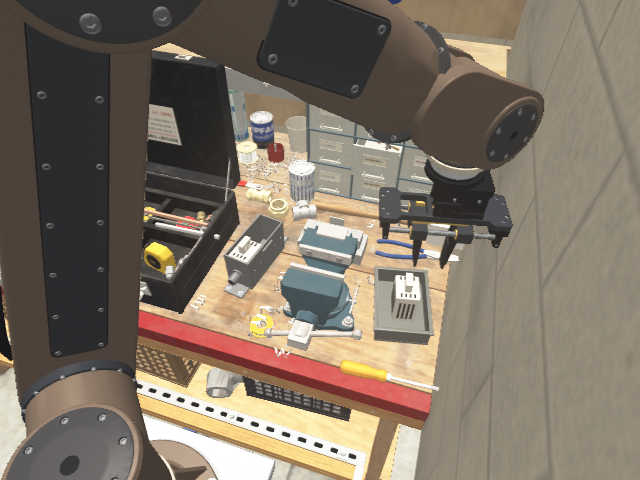

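```bash
python3 -c "
from cell import job
print(job.job_done())"
```

```text
the job is handed in; nothing more can be done
None
```

The job is done and handed in at about 21 s of robot time, well inside the 72 s limit.

- **Cover:** I squeezed both snap tabs fully (jaw opening about 50.5 mm), lifted the cover straight off and laid it on the clear bench behind the vice, tabs up. It now lies at about (656, -116). The top camera reads the flange at 34 mm and the dome at 62 mm, which is what they should be with the cover lying flat.
- **Full cartridge:** The near one weighed about 5.2 N on a 12 mm test lift, so it is full. I lowered it again and it stands in its well in the last pictures.
- **Spent cartridge:** The far one weighed about 1.1 N, so it is spent. It now stands upright in the grey tray.
- **Other things on the bench:** In the last top and side pictures the tray and the bystanders look to be where they started. The screwdriver was partly hidden by the arm in the top view, but the side view shows it in place. I compared these by eye only.
- **Robot at hand-in:** The arm was clear of everything with about zero wrist force. The highest wrist force I read was about 14 N.

One disagreement: the cameras put the housing up to about 4 mm apart along its length. I used the wrist camera's figure and all the grasps held. No final check failed.

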